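# Count a sample tube and hold it tilted for reading

### The job

Count the next sample: swing the lever of the bench tally counter all the way to its stop and let it spring back by itself. Then draw the one long tube out of the rack and tilt it to about 45 degrees, cap end up, with its round foot over the round white window of the viewing plate and at least 5 cm above it. Finish like that, still holding the tube there in the gripper so it can be read, and leave the short tubes and everything else on the bench where they are.

Things in the scene. Friction and masses are not known exactly. Their poses are not given: they have to be found in the camera images.
- counter: Bench tally counter: fixed grey box 110 (x) x 100 (y) x 44 mm high with four blank register windows on its front (-x) face and a steel lever on top. Origin: centre of its underside. It stands at any of various places and yaws.
- lever (a joint): The counter's sprung lever on a vertical pivot: 0 rad at rest, 1.0 at its stop, growing counter-clockwise from above. In the counter's frame it points along pi - 0.5 at rest (front, 0.5 rad to +y) and pi + 0.5 at the stop, so its tab is pushed from the +y to the -y side. It takes about 1.5 N at the tab to start and 4 N at the stop; let go, it returns to 0.
- lever_tab (a point): Centre of the lever's black upright thumb tab, 66 mm from the pivot axis. The tab is 22 mm long along the lever, 8 mm thick across it and 34 mm tall, its underside 8 mm and its top 42 mm above the counter's box top (86 mm above the bench). Turns with the lever.
- lever_pivot (a point): On the lever's vertical pivot axis, 25 mm behind (+x of) the counter's centre, 52 mm above the bench; the hub there rises only to 57 mm, the flat lever arm to 55 mm. Fixed to the counter, with the counter's axes.
- rack: Tube rack, fixed: clear two-tier rack 70 (x) x 162 (y) x 60 mm high, one row of four round holes 18 mm wide, 38 mm apart along its y axis (at y = -57, -19, 19, 57 mm); tubes stand on its floor, 8 mm above the bench. One hole is empty. Origin: centre of its underside.
- long_tube: The long sample tube: glass, 16 mm diameter, 134 mm long with a white ribbed cap (20 mm diameter, the top 22 mm), paper band round its middle, about 26 g. Only its length tells it from the two short tubes; it is in any hole but the third (y = 19). In the rack its top is 142 mm above the bench, the short ones' 88 mm. Origin: tip of its round foot; z runs along it to the cap.
- tube_foot (a point): The tip of the long tube's round foot (its origin).
- tube_cap (a point): Middle of the long tube's cap, on its axis, 123 mm from the foot: the place to grip.
- viewer: Viewing plate, fixed: flat grey plate 130 x 130 x 18 mm with a round white window 100 mm in diameter in the middle of its top, level with it (18 mm above the bench). Origin: centre of its underside, below the window's centre.
- short_tube_a: Short tube standing in the rack, 16 mm diameter, 80 mm long with the same cap. Origin: its foot. Leave alone.
- short_tube_b: The other short tube, the same. Leave alone.
- wash_bottle: White plastic bottle, 48 mm diameter, 105 mm tall. Origin: centre of its underside. Leave alone.
- vial_a: Small amber vial, 26 mm diameter, 52 mm tall, on the robot's side of the viewing plate. Origin: centre of its underside. Leave alone.
- vial_b: Small clear vial, the same size, beside it. Leave alone.
- pot_red: Specimen pot with a red lid, about 68 mm diameter, 85 mm tall. Origin: centre of its underside. Leave alone.
- pot_white: Specimen pot with a white lid, about 62 mm diameter, 65 mm tall. Origin: centre of its underside. Leave alone.
- marker: White marker pen with a black cap lying on the bench, 130 mm long (y), 14 mm thick; it does not roll. Origin: centre of its underside. Leave alone.
Things that resemble listed ones, but are neither listed nor needed, are in the scene too. What is shaped like the counter but blue or red is not meant.

How it is judged:
By the outcome, as a careful person would: the job done as asked, in the order asked, and still so for the second after the job is handed in, while the arm keeps its last pose, push and grip.
It also fails if it takes over 54 s, if anything falls off the work surface, if the arm or the gripper's body presses on something with over 40 N, if the wrist force passes 120 N, or if a joint passes its speed limit or range.

### The arm

A 7-joint arm with a two-finger parallel gripper is mounted at the origin on the work surface. World frame = base frame: x ahead of the robot, y to its left, z up, the work surface at z = 0. Lengths are in m, angles in rad, forces in N, time in s.
With the tool pointing down it reaches from about 0.425 to 0.925 m from the base axis. Payload 6.8 kg.
Tool frame: the origin (TCP) lies on the front face of the gripper's body, between the roots of the fingers; the fingertips stand 73 mm ahead of it and the grasp point (between the pads) lies 54 mm ahead of it; z points along the fingers, y is the direction in which the jaws open and shut (so a half turn about z gives the same grasp; the last joint's range is limited). The gripper opens to 85 mm and grips with 20 to 120 N. Pads are 22 mm wide; open, the fingers measure 114 mm over their backs; the gripper's body (76 mm by 85 mm) begins 54 mm behind the grasp point. The pads swing forward as they close: fully open they stand 13 mm farther back than shut.
Start: joints at [-1.315, 0.477, 0.022, 1.555, -0.011, 1.109, -0.083], TCP at [0.24, 0.631, 0.304] pointing down, gripper open.
Joint ranges: [-2.96, 2.96], [-0.34, 2.1], [-1.41, 1.46], [0.24, 2.44], [-1.37, 4.51], [0.17, 1.92], [-2.96, 2.96]. Speed limits (rad/s): [2.39, 2.39, 3.14, 3.14, 3.14, 3.14, 3.14].

### API

Orientations are given as a rotation vector (axis times angle).
In Python, from bench import * gives the robot as it stands.
- The arm moves only by the tool jog_arm, never from a script. Its argument "plan" is a list of rows, each a list of 2 entries, a list of its own where there are three numbers: the shift along the world's x, y, z in cm, then the turn about the world's z in rad. In form: [[[tx, ty, tz], twist], ...]. A call has 1 to 12 rows; each row shifts and turns the commanded pose from where the row before left it; what a row does not reach is not made up. A row lasts 1/10 s, in which the tool goes at most 50 mm and 8.59 degrees, less where a joint would pass 70% of its speed; a pose out of reach is approached as far as the arm can. A call is refused whole if a number of a shift passes 5 or a number of a turn 0.15, either way. A call with a gripper value outside its range is refused whole. "hand" is the finger opening in cm, from 0 to 8.54, set as the call begins (left out, the last holds). The fingers move at their own pace and stop on an object; "grip_force" is the grip in N (left out, the last holds). Time passes only in rows, so rows that do not move let the fingers close. It gives the time, the measured TCP pose, the force and the opening at its end, in the units of the state.
- get_obs(): the state, without advancing time (a new reading comes with each control period).
- grab_frame(name): name is "side" or "top"; returns the picture (480x640x3 uint8, red, green, blue); there is no depth.
- get_calibration(name): a dict with "intrinsics" (3x3 intrinsics, pixels), "k1" (the pictures are not rectified: a ray, as slopes to the right and down, at radius r is drawn at 1 + k1 r^2 times it, then the intrinsics apply), "xyz" and "orientation" of the camera in the world. Camera axes: x right, y down, z forward; pixel columns grow to the right and rows downward; lengths in m; the calibration is good to about 2 mm. A picture is of the moment at which its call begins. get_calibration takes no time and is no camera call.
- hand_in(): hands the job in, once; it reports no verdict.
The state is a dict: "clock": time; "joints": joint angles; "qvel": joint speeds; "tau": joint torques, N m; "tcp_pos": TCP position; "orientation": TCP orientation; "contact_force": force on the tool from outside, world axes, zero at the start; "moment": the same for the moment, N m; "grip_width": finger opening in m.
Only numpy, scipy, OpenCV 4.12 (cv2) and the standard library are available. Lean on these libraries where they do the work, as an engineer would, in place of code of your own. Each camera call takes 0.05 s, during which the arm holds its last target. There are 200 camera calls.

## Working session

There is one attempt and no reset: what is moved stays moved. The work goes in short steps, Python scripts to look and compute and a tool call to move; the robot and the scene stay as the last step left them, time stands still between calls to the robot, and variables do not carry over. Pictures are saved under pics/ and viewed, about 8 in all and at most 12, crops included, and the job is handed in when it is done.

Besides the shell and the picture viewer there is one more tool, called after "Request:" by a JSON object that holds its "name" and its "arguments". jog_arm: Moves the arm, as the interface text tells. Its arguments: {"type":"object","properties":{"plan":{"type":"array","items":{"type":"array"}},"hand":{"type":"number"},"grip_force":{"type":"number"}},"required":["plan"]}

```bash
mkdir -p pics; ls; python3 - <<'E'
from bench import *
import cv2
for n in("side","top"):
    cv2.imwrite(f"pics/{n}0.png",grab_frame(n)[:,:,::-1]); print(n,get_calibration(n))
print(get_obs())
E
```

```text
pics
side {'intrinsics': array([[585.24675661,   0.        , 324.45093854],
       [  0.        , 585.24675661, 237.53341941],
       [  0.        ,   0.        ,   1.        ]]), 'k1': 0.04122875057525345, 'xyz': array([0.34820931, 1.1461978 , 0.76807223]), 'orientation': array([-0.189238  ,  2.60443539, -1.57218646])}
top {'intrinsics': array([[575.62544381,   0.        , 316.8557472 ],
       [  0.        , 575.62544381, 232.75650432],
       [  0.        ,   0.        ,   1.        ]]), 'k1': -0.0997818562249332, 'xyz': array([ 0.4652093 , -0.06809449,  1.46639605]), 'orientation': array([-2.1731475 ,  2.21003376, -0.05807746])}
{'clock': 0.1, 'joints': array([-1.31509024,  0.47771752,  0.02236685,  1.55637237, -0.01151314,
        1.10932257, -0.08308175]), 'qvel': array([-1.15787561e-03, -8.90902421e-04,  7.84400448e-05, -1.04683265e-03,
        1.16597981e-03, -4.14994084e-04, -7.23850519e-04]), 'tau': array([ 4.35507274e-03, -5.97751629e+01,  1.61359034e+00, -2.81951487e+01,
        1.28138877e-02,  5.12026323e-03,  8.02646696e-06]), 'tcp_pos': array([0.24004882, 0.6304132 , 0.3030149 ]), 'orientation': array([-5.68268879e-01, -3.08958086e+00,  2.64083240e-03]), 'contact_force': array([-0.33282628, -0.10524025, -0.57538489]), 'moment': array([-0.00117143,  0.00546411, -0.00540475]), 'grip_width': 0.08541936628131674}
```

View pics/top0.png

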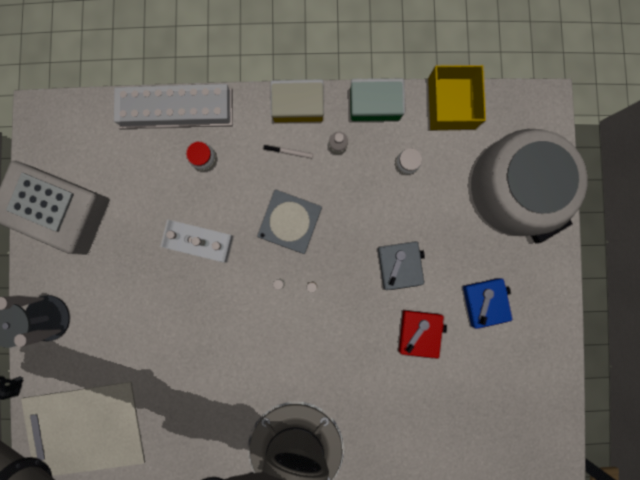

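View pics/side0.png

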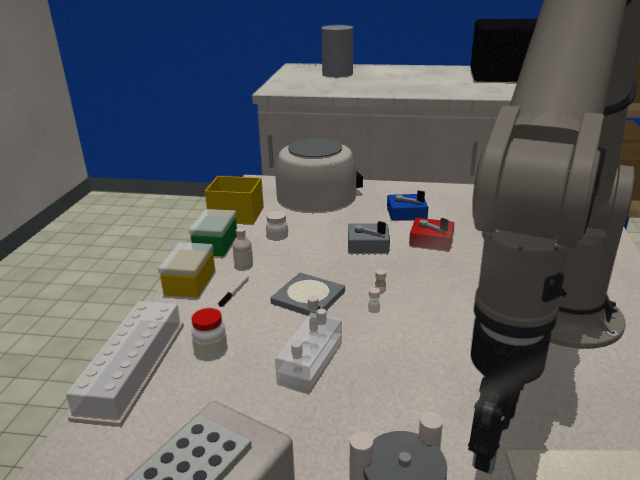

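Top view: grey counter at about (401,265), with blue (488,303) and red (422,334) decoys. Rack is at (196,241) with caps at (171,236), (195,240) and (217,245). Viewer window is at (290,222). Next are close crops and ray-based measurements.

```bash
cat > h.py <<'E'
import numpy as np, cv2
from scipy.spatial.transform import Rotation as R
from bench import *
C={n:get_calibration(n) for n in("side","top")}
def dist(c):
    return np.array([c["k1"],0,0,0,0])
def proj(n,P):
    c=C[n]; Rm=R.from_rotvec(c["orientation"]).as_matrix()
    p=(np.atleast_2d(P)-c["xyz"])@Rm
    s=p[:,:2]/p[:,2:]; s=s*(1+c["k1"]*(s**2).sum(1,keepdims=True))
    return s*c["intrinsics"][0,0]+c["intrinsics"][:2,2]
def ray(n,uv):
    c=C[n]; Rm=R.from_rotvec(c["orientation"]).as_matrix()
    s=cv2.undistortPoints(np.array(uv,float).reshape(-1,1,2),c["intrinsics"],dist(c)).reshape(-1,2)
    return c["xyz"],np.c_[s,np.ones(len(s))]@Rm.T
def onz(n,uv,z):
    o,d=ray(n,uv); return o+d*((z-o[2])/d[:,2])[:,None]
def tri(a,b):
    o1,d1=ray("side",[a]);o2,d2=ray("top",[b]);d1=d1[0];d2=d2[0]
    t=np.linalg.lstsq(np.c_[d1,-d2],o2-o1,rcond=None)[0]
    p,q=o1+d1*t[0],o2+d2*t[1]; return (p+q)/2,np.linalg.norm(p-q)
E
python3 - <<'E'
import cv2,numpy as np
t=cv2.imread("pics/top0.png");s=cv2.imread("pics/side0.png")
def cr(im,x,y,w,h,W=400,H=300):return cv2.resize(im[y:y+h,x:x+w],(W,H),interpolation=cv2.INTER_CUBIC)
cv2.imwrite("pics/crops.png",np.vstack([np.hstack([cr(t,155,205,80,60),cr(t,365,235,80,60)]),np.hstack([cr(s,260,285,100,100,400,300),cr(s,340,215,60,45)])]))
# blobs
hsv=cv2.cvtColor(t,cv2.COLOR_BGR2HSV)
from h import *
def patch(x0,y0,x1,y1,m,name):
    k=np.zeros(t.shape[:2],np.uint8);k[y0:y1,x0:x1]=m[y0:y1,x0:x1]*255
    cs,_=cv2.findContours(k,0,2);c=max(cs,key=cv2.contourArea);M=cv2.moments(c)
    print(name,cv2.contourArea(c),M["m10"]/M["m00"],M["m01"]/M["m00"],cv2.minAreaRect(c),cv2.boxPoints(cv2.minAreaRect(c)).round(1).tolist());return c
print("viewer win px colors",t[222,290],t[222,265+45],"counter",t[280,410],"lever",t[262,400],"bench",t[300,400],"bg",t[215,330])
g=t.astype(int)
sat=g.max(2)-g.min(2)
patch(250,180,330,260,(g[:,:,2]>170)&(g[:,:,2]-g[:,:,0]>15),"window")
patch(250,180,330,260,(g[:,:,0]>=g[:,:,2]-4)|((g[:,:,2]>170)&(g[:,:,2]-g[:,:,0]>15)),"plate")
patch(370,235,440,297,(g[:,:,0]>=g[:,:,2]-2),"counter")
E
```

```text
viewer win px colors [130 143 149] [95 93 91] counter [92 89 85] lever [113 107 107] bench [120 126 132] bg [120 126 132]Traceback (most recent call last):
  File "<stdin>", line 15, in <module>
  File "<stdin>", line 10, in patch
ValueError: max() iterable argument is empty
```

View pics/crops.png

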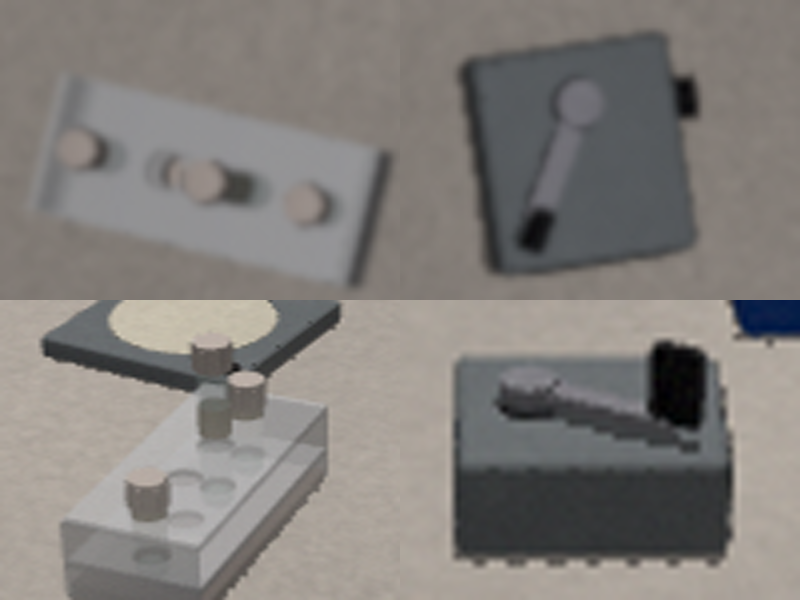

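Crops: of the three caps, the long tube is the middle one, at top-image pixel (196,241) and side (313,299). The body shows at length below its cap. The short ones are at (171,235) and (216,245.5). On the grey counter, the pivot is at (401,255.6) and the black tab at (392,281). The black knob on its side at (422,254) is not the tab.

```bash
python3 - <<'E'
from h import *
t=cv2.imread("pics/top0.png");s=cv2.imread("pics/side0.png")
def blob(im,x0,y0,x1,y1,f,name):
    g=im.astype(int);m=f(g);k=np.zeros(im.shape[:2],np.uint8);k[y0:y1,x0:x1]=m[y0:y1,x0:x1]*255
    cs,_=cv2.findContours(k,0,2);c=max(cs,key=cv2.contourArea);M=cv2.moments(c)
    r=cv2.minAreaRect(c);p=(M["m10"]/M["m00"],M["m01"]/M["m00"]);print(name,"area",cv2.contourArea(c),np.round(p,1),np.round(r[1],1));return p,cv2.boxPoints(r)
def rect(b,z,n):
    q=onz("top",b,z);print(n,q.mean(0).round(4),"edges",[round(np.linalg.norm(q[i]-q[i-1]),3) for i in range(4)],"yaws",[round(np.degrees(np.arctan2(*(q[i]-q[i-1])[1::-1])),1) for i in range(4)])
cool=lambda g:(g[:,:,0]>=g[:,:,2]-2)
w,_=blob(t,262,195,318,248,lambda g:(g[:,:,2]>135)&(g[:,:,2]-g[:,:,0]>12),"window");print(onz("top",[w],.018))
_,b=blob(t,250,180,330,260,lambda g:cool(g),"plate");rect(b,.018,"plate")
_,b=blob(t,370,235,421,297,lambda g:cool(g)|(g.max(2)<70),"counter");rect(b,.044,"counter")
tb,_=blob(t,383,270,400,292,lambda g:g.max(2)<45,"tab");print("tab",onz("top",[tb],.075))
print("pivot",onz("top",[[401,255.6]],.057))
sx,sy=lambda u:260+u/4,lambda v:285+(v-300)/3
for n,a,z in(("long",(196,241.2),.142),("sA",(171,234.7),.088),("sB",(216,245.6),.088)):print(n,onz("top",[a],z))
print("long tri (cap top)",tri((sx(212),sy(340)),(196,241.2)))
rk=[[155+68/5,205+75/5],[155+385/5,205+150/5],[155+355/5,205+283/5],[155+35/5,205+210/5]]
q=onz("top",rk,.06);print("rack",q.round(3),q.mean(0))
sb=[[340+x/400*60,215+(y-300)/300*45] for x,y in[(80+0,0)]] 
for n,a in(("vA",(279,285)),("vB",(312,287)),("bottle",(339,143)),("potw",(409,160)),("red",(422,334)),("blue",(488,303))):print(n,onz("top",[a],.05)[0].round(3))
E
```

```text
window area 1075.5 [289.2 221.1] [37. 37.]
[[0.57686347 0.00477848 0.018     ]]
plate area 2475.0 [289.2 221.3] [50.7 50.9]
plate [0.5766 0.0049 0.018 ] edges [np.float64(0.128), np.float64(0.129), np.float64(0.129), np.float64(0.129)] yaws [np.float64(68.8), np.float64(-21.0), np.float64(-111.4), np.float64(158.8)]
counter area 1697.0 [399.9 265.3] [44.  42.4]
counter [ 0.4602 -0.2705  0.044 ] edges [np.float64(0.108), np.float64(0.106), np.float64(0.109), np.float64(0.105)] yaws [np.float64(6.9), np.float64(-82.9), np.float64(-173.2), np.float64(97.0)]
tab area 23.5 [391.6 280.7] [4.1 7.6]
tab [[ 0.4242142 -0.2432916  0.075    ]]
pivot [[ 0.48451747 -0.2699644   0.057     ]]
long [[0.5244909  0.21512927 0.142     ]]
sA [[0.5436104 0.2876217 0.088    ]]
sB [[0.51552916 0.17822811 0.088     ]]
long tri (cap top) (array([0.52519224, 0.2158472 , 0.13905784]), np.float64(0.0011497625620840038))
rack [[0.582 0.301 0.06 ]
 [0.542 0.144 0.06 ]
 [0.477 0.159 0.06 ]
 [0.515 0.317 0.06 ]] [0.52894211 0.23017195 0.06      ]
vA [0.418 0.03  0.05 ]
vB [ 0.411 -0.051  0.05 ]
bottle [ 0.768 -0.124  0.05 ]
potw [ 0.722 -0.297  0.05 ]
red [ 0.291 -0.319  0.05 ]
blue [ 0.363 -0.485  0.05 ]
```

Spacings 75 and 38 mm agree with the rack, and lever length 66 mm, plate 129 mm and tube top 139 mm (142 nominal) also fit. Plan: push the lever with closed fingers, tip at z≈62 mm. The moves can't tilt the tool, so I'll pivot the tube in the grip against the viewer's fixed side.

Request:
{"name": "jog_arm", "arguments": {"hand": 0, "plan": [[[2.4, -4.21, 0], -0.079], [[2.4, -4.21, 0], -0.079], [[2.4, -4.21, 0], -0.079], [[2.4, -4.21, 0], -0.079], [[2.4, -4.21, 0], -0.079], [[2.4, -4.21, 0], -0.079], [[2.4, -4.21, 0], -0.079], [[2.4, -4.21, 0], -0.079], [[2.4, -4.21, 0], -0.079], [[2.4, -4.21, 0], -0.079]]}}

```text
clock: 1.1
tcp_pos: [0.4806, 0.2079, 0.3039]
orientation: [-1.717, -2.63, -0.0]
contact_force: [0.4, 0.6, 0.3]
grip_width: 0.0001
```

Request:
{"name": "jog_arm", "arguments": {"plan": [[[-0.44, -4.21, 0], -0.079], [[-0.44, -4.21, 0], -0.079], [[-0.44, -4.21, 0], -0.079], [[-0.44, -4.21, 0], -0.079], [[-0.44, -4.21, 0], -0.079], [[-0.44, -4.21, 0], -0.079], [[-0.44, -4.21, 0], -0.079], [[-0.44, -4.21, 0], -0.079], [[-0.44, -4.21, 0], -0.079], [[-0.44, -4.21, 0], -0.079], [[0, 0, 0], 0], [[0, 0, 0], 0]]}}

```text
clock: 2.3
tcp_pos: [0.4357, -0.2118, 0.3037]
orientation: [-2.596, -1.768, 0.001]
contact_force: [1.4, 0.3, -0.9]
grip_width: 0.0002
```

Request:
{"name": "jog_arm", "arguments": {"plan": [[[0, 0, -4], 0], [[0, 0, -4], 0], [[0, 0, -4], 0], [[0, 0, -3], 0], [[0, 0, -1.9], 0], [[0, 0, 0], 0], [[0, 0, 0], 0]]}}

```text
clock: 3.0
tcp_pos: [0.4365, -0.2102, 0.1351]
orientation: [-2.593, -1.773, 0.0]
contact_force: [-0.5, -0.4, -0.5]
grip_width: -0.0002
```

```bash
cat > look.py <<'E'
import sys,cv2
from bench import *
n,x,y,w,h,o=sys.argv[1],*map(int,sys.argv[2:6]),sys.argv[6]
im=grab_frame(n)[:,:,::-1]
cv2.imwrite("pics/"+o+"_full.png",im)
cv2.imwrite("pics/"+o+".png",cv2.resize(im[y:y+h,x:x+w],None,fx=5,fy=5,interpolation=cv2.INTER_CUBIC))
E
python3 look.py side 320 140 140 120 push0; python3 -c "
from bench import *;o=get_obs();print(o['tcp_pos'],o['contact_force'],o['joints'])"
```

```text
[ 0.4368931  -0.21062815  0.13569673] [ 0.43097704 -0.2418991   0.47436912] [-0.13814962  0.47559266  0.57199943  2.16703257 -0.44660437  0.61256946
  0.38330413]
```

View pics/push0.png

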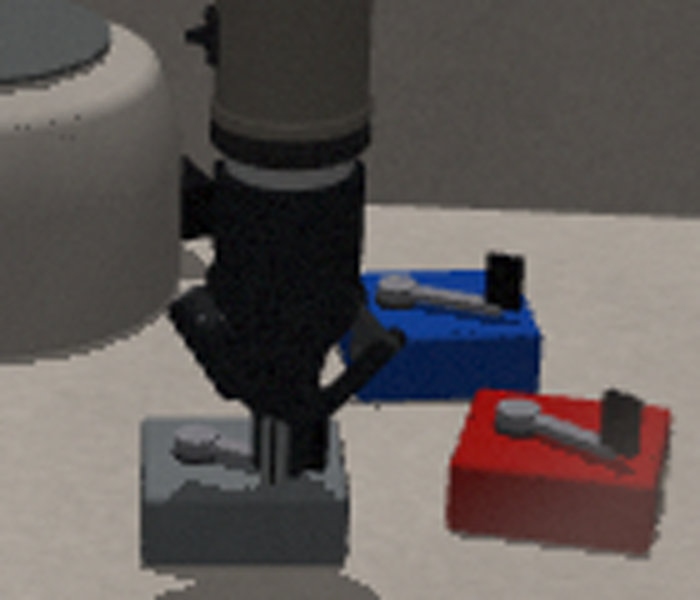

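Closed fingers (tip at crop (270,485)) stand behind the tab on its +y side, clear of the hub. Closing in on the tab now.

Request:
{"name": "jog_arm", "arguments": {"plan": [[[-0.2, -0.5, 0], 0], [[-0.2, -0.5, 0], 0], [[-0.2, -0.5, 0], 0], [[-0.19, -0.52, 0], 0], [[0, 0, 0], 0], [[0, 0, 0], 0]]}}

```text
clock: 3.65
tcp_pos: [0.4285, -0.2313, 0.135]
orientation: [-2.595, -1.771, -0.001]
contact_force: [0.3, 1.5, 1.1]
grip_width: 0.0003
```

Request:
{"name": "jog_arm", "arguments": {"plan": [[[-0.3, -0.48, 0], 0.083], [[-0.26, -0.5, 0], 0.083], [[-0.22, -0.52, 0], 0.083], [[-0.17, -0.54, 0], 0.083], [[-0.13, -0.55, 0], 0.083], [[-0.08, -0.56, 0], 0.083], [[-0.03, -0.56, 0], 0.083], [[0.01, -0.56, 0], 0.083], [[0.06, -0.56, 0], 0.083], [[0.11, -0.55, 0], 0.083], [[0, 0, 0], 0], [[0, 0, 0], 0]]}}

```text
clock: 4.85
tcp_pos: [0.4181, -0.2844, 0.1347]
orientation: [-1.662, -2.664, -0.001]
contact_force: [-0.9, 3.9, 1.9]
grip_width: -0.0
```

Request:
{"name": "jog_arm", "arguments": {"plan": [[[0.15, -0.54, 0], 0.083], [[0.2, -0.53, 0], 0.083], [[0, 0, 0], 0], [[0, 0, 0], 0]]}}

```text
clock: 5.25
tcp_pos: [0.4212, -0.2951, 0.1346]
orientation: [-1.437, -2.792, -0.001]
contact_force: [-1.0, 5.0, 1.2]
grip_width: -0.0
```

Request:
{"name": "jog_arm", "arguments": {"plan": [[[0.08, -0.18, 0], 0], [[0.08, -0.18, 0], 0], [[0, 0, 0], 0], [[0, 0, 0], 0]]}}

```text
clock: 5.65
tcp_pos: [0.4225, -0.2974, 0.1345]
orientation: [-1.432, -2.792, -0.003]
contact_force: [-2.9, 9.5, 4.3]
grip_width: -0.0002
```

Request:
{"name": "jog_arm", "arguments": {"plan": [[[0.06, -0.14, 0], 0], [[0.06, -0.14, 0], 0], [[0, 0, 0], 0], [[0, 0, 0], 0]]}}

```text
clock: 6.05
tcp_pos: [0.4228, -0.2981, 0.1342]
orientation: [-1.429, -2.788, -0.006]
contact_force: [-7.1, 15.8, 10.5]
grip_width: 0.0003
```

```bash
python3 look.py side 320 140 140 120 push1
```

```text
(no output)
```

View pics/push1.png

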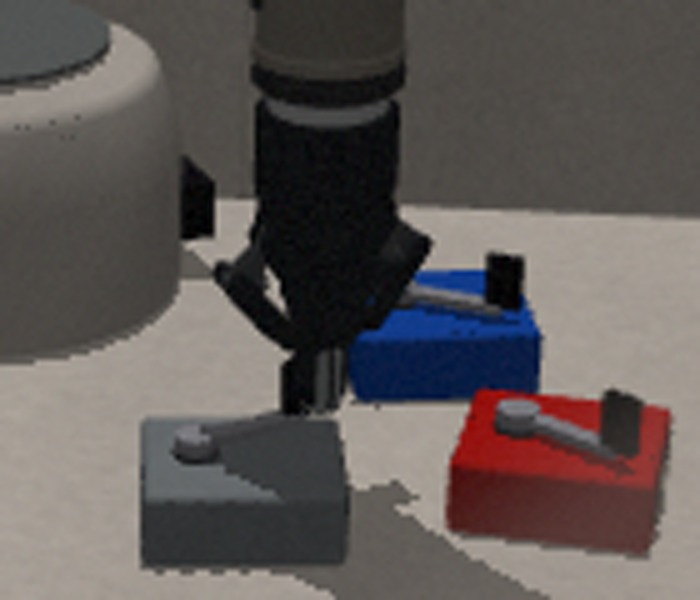

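Crop shows the lever swung to the far (-y) side with the tab at (300,385) against the fingers. Force rose from 5 to 19 N while the tool moved only about 1 mm, so it is at its stop. Release straight up.

Request:
{"name": "jog_arm", "arguments": {"plan": [[[0, 0, 4.5], 0], [[0, 0, 4.5], 0], [[0, 0, 4.5], 0], [[0, 0, 3], 0], [[0, 0, 0], 0], [[0, 0, 0], 0]]}}

```text
clock: 6.7
tcp_pos: [0.4247, -0.303, 0.3005]
orientation: [1.434, 2.792, -0.0]
contact_force: [-0.4, 0.7, 0.1]
grip_width: 0.0002
```

Request:
{"name": "jog_arm", "arguments": {"hand": 5, "plan": [[[0.85, 4.28, 0], -0.0826], [[0.85, 4.28, 0], -0.0826], [[0.85, 4.28, 0], -0.0826], [[0.85, 4.28, 0], -0.0826], [[0.85, 4.28, 0], -0.0826], [[0.85, 4.28, 0], -0.0826], [[0.85, 4.28, 0], -0.0826], [[0.85, 4.28, 0], -0.0826], [[0.85, 4.28, 0], -0.0826], [[0.85, 4.28, 0], -0.0826], [[0.85, 4.28, 0], -0.0826], [[0.85, 4.28, 0], -0.0826]]}}

```text
clock: 7.9
tcp_pos: [0.5262, 0.2126, 0.2979]
orientation: [2.594, 1.771, -0.004]
contact_force: [0.6, 0.2, -0.6]
grip_width: 0.05
```

Request:
{"name": "jog_arm", "arguments": {"plan": [[[0, 0, 0], 0], [[0, 0, 0], 0]]}}

```text
clock: 8.1
tcp_pos: [0.5259, 0.212, 0.2978]
orientation: [2.588, 1.78, -0.005]
contact_force: [-0.5, -0.6, -0.0]
grip_width: 0.0498
```

```bash
python3 - <<'E'
from h import *
im=grab_frame("top")[:,:,::-1]; cv2.imwrite("pics/rel.png",im)
g=im.astype(int);k=np.zeros(g.shape[:2],np.uint8);k[245:300,375:419]=(g.max(2)<45)[245:300,375:419]*255
for c in cv2.findContours(k,0,2)[0]:
    if cv2.contourArea(c)>8:
        m=cv2.moments(c);p=[m["m10"]/m["m00"],m["m01"]/m["m00"]];print(cv2.contourArea(c),p,onz("top",[p],.075))
o=get_obs();print(o['tcp_pos'],o['orientation'],o['grip_width'],o['joints'],o["contact_force"])
E
```

```text
20.5 [391.6016260162601, 281.0325203252032] [[ 0.42329974 -0.24320001  0.075     ]]
[0.52608835 0.21041037 0.29816823] [ 2.59013906  1.77686022 -0.0048184 ] 0.04983466081580661 [-0.64096098  0.3067256   0.18544491  1.83438747 -0.06466304  1.00933267
 -0.7976082 ] [-1.2892585  -0.34398278 -1.24579071]
```

Lever is back at rest: the tab is at (391.6,281.0), as before. Now the grasp.

Request:
{"name": "jog_arm", "arguments": {"plan": [[[-0.1, 0.4, -3], 0], [[0, 0, -3], 0], [[0, 0, -3], 0], [[0, 0, -2.5], 0], [[0, 0, 0], 0], [[0, 0, 0], 0]]}}

```text
clock: 8.75
tcp_pos: [0.5256, 0.2137, 0.185]
orientation: [2.592, 1.774, -0.002]
contact_force: [0.5, 0.5, 0.7]
grip_width: 0.0499
```

```bash
python3 look.py side 250 220 130 110 grasp; python3 -c "
from bench import *;o=get_obs();print(o['tcp_pos'],o['contact_force'])"
```

```text
[0.52618482 0.21439095 0.18590091] [0.91071629 0.08785946 0.64627341]
```

View pics/grasp.png

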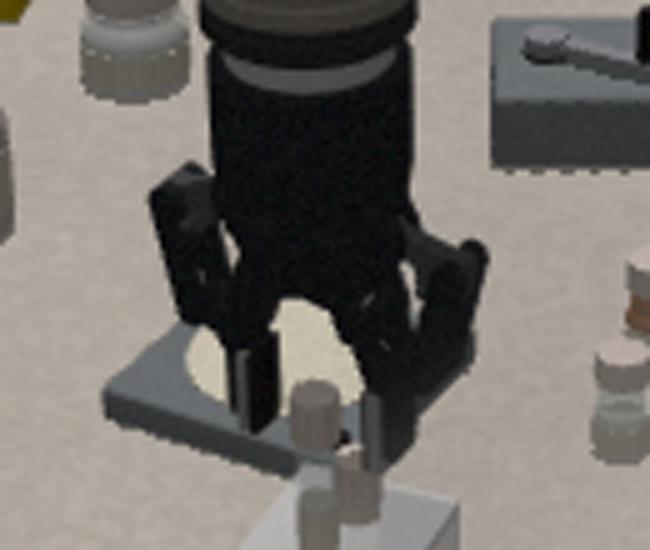

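Cap at crop (315,415) sits between the open pads. Close and lift.

Request:
{"name": "jog_arm", "arguments": {"hand": 0, "grip_force": 22, "plan": [[[0, 0, 0], 0], [[0, 0, 0], 0], [[0, 0, 0], 0], [[0, 0, 0], 0], [[0, 0, 0], 0], [[0, 0, 0], 0], [[0, 0, 0], 0], [[0, 0, 0], 0]]}}

```text
clock: 9.6
tcp_pos: [0.5263, 0.2157, 0.1859]
orientation: [2.59, 1.777, 0.004]
contact_force: [0.5, -0.1, 6.6]
grip_width: 0.0191
```

Request:
{"name": "jog_arm", "arguments": {"plan": [[[0, 0, 1], 0], [[0, 0, 1.5], 0], [[0, 0, 1.5], 0], [[0, 0, 1.5], 0], [[0, 0, 1.5], 0], [[0, 0, 1.5], 0], [[0, 0, 1.5], 0], [[0, 0, 2], 0], [[0, 0, 2], 0], [[0, 0, 0], 0], [[0, 0, 0], 0]]}}

```text
clock: 10.7
tcp_pos: [0.5252, 0.2153, 0.325]
orientation: [-2.59, -1.777, -0.0]
contact_force: [-0.2, -0.2, -0.7]
grip_width: 0.0195
```

Request:
{"name": "jog_arm", "arguments": {"plan": [[[2.1, -3.1, 0], 0], [[2.1, -3.1, 0], 0], [[2.1, -3.1, 0], 0], [[2.1, -3.1, 0], 0], [[0, 0, -3.5], 0], [[0, 0, -3.5], 0], [[0, 0, -3.5], 0], [[0, 0, -2], 0], [[0, 0, -1.6], 0], [[0, 0, 0], 0], [[0, 0, 0], 0]]}}

```text
clock: 11.8
tcp_pos: [0.609, 0.0912, 0.1833]
orientation: [-2.59, -1.777, 0.003]
contact_force: [0.0, 0.5, 0.5]
grip_width: 0.0192
```

```bash
python3 look.py side 260 220 130 110 stage; python3 -c "
from bench import *;o=get_obs();print(o['tcp_pos'],o['contact_force'])"
```

```text
[0.60954108 0.09131129 0.18414219] [-0.27824956 -0.25644321  1.06545999]
```

View pics/stage.png

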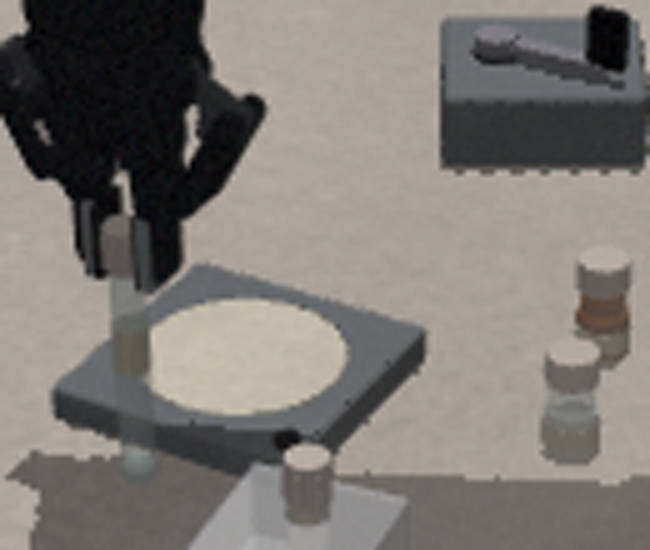

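The tube hangs vertical, foot at crop (140,465), just outside the viewer's near face, and the lever is at rest. Approach the face, then tip along the arc.

Request:
{"name": "jog_arm", "arguments": {"plan": [[[-0.18, -0.47, 0], 0], [[-0.18, -0.47, 0], 0], [[-0.18, -0.47, 0], 0], [[-0.16, -0.46, 0], 0], [[0, 0, 0], 0]]}}

```text
clock: 12.35
tcp_pos: [0.6023, 0.0715, 0.1842]
orientation: [2.592, 1.775, 0.0]
contact_force: [-0.4, -0.2, 0.2]
grip_width: 0.0192
```

Request:
{"name": "jog_arm", "arguments": {"plan": [[[-0.27, -0.71, -0.1], 0], [[-0.27, -0.71, -0.1], 0], [[-0.26, -0.68, -0.2], 0], [[-0.26, -0.68, -0.2], 0], [[-0.25, -0.63, -0.3], 0], [[-0.25, -0.63, -0.3], 0], [[0, 0, 0], 0]]}}

```text
clock: 13.05
tcp_pos: [0.5862, 0.0308, 0.1713]
orientation: [2.592, 1.775, -0.002]
contact_force: [0.8, 1.2, -0.0]
grip_width: 0.0193
```

```bash
python3 look.py side 260 220 130 110 tilt1; python3 -c "
from bench import *;o=get_obs();print(o['tcp_pos'],o['contact_force'],o['grip_width'])"
```

```text
[0.58649984 0.03144732 0.17150744] [ 0.88501603  1.36034345 -0.40878882] 0.019310761224435927
```

View pics/tilt1.png

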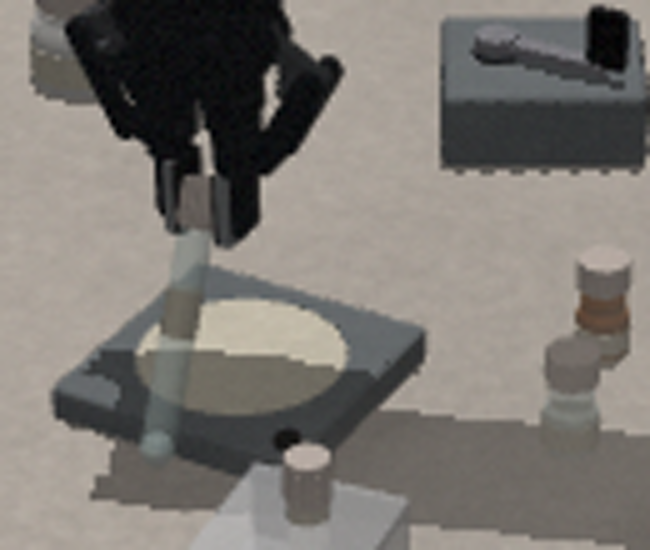

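Tube is tilting: cap at (195,205), foot at (157,445) still against the plate's face, force only 1.5 N. Continue the arc, then lift.

Request:
{"name": "jog_arm", "arguments": {"plan": [[[-0.22, -0.58, -0.4], 0], [[-0.22, -0.58, -0.4], 0], [[-0.2, -0.52, -0.45], 0], [[-0.2, -0.52, -0.45], 0], [[-0.16, -0.41, -0.42], 0], [[-0.16, -0.41, -0.42], 0], [[0, 0, 0], 0], [[0, 0, 0], 0]]}}

```text
clock: 13.9
tcp_pos: [0.5751, 0.002, 0.1463]
orientation: [-2.59, -1.777, 0.001]
contact_force: [-0.4, 0.3, 0.5]
grip_width: 0.0191
```

Request:
{"name": "jog_arm", "arguments": {"plan": [[[0, 0, 2], 0], [[0, 0, 3], 0], [[0, 0, 3], 0], [[0, 0, 2], 0], [[0, 0, 0], 0]]}}

```text
clock: 14.4
tcp_pos: [0.5768, 0.0021, 0.2495]
orientation: [2.588, 1.776, 0.008]
contact_force: [0.6, 0.2, -1.1]
grip_width: 0.0193
```

```bash
python3 look.py side 230 150 140 120 tilt2; python3 -c "
from bench import *;o=get_obs();print(o['tcp_pos'],o['contact_force'],o['grip_width'])"
```

```text
[0.57583635 0.00220186 0.24769137] [-0.05786426 -0.73321716  0.17248655] 0.01919254704884168
```

View pics/tilt2.png

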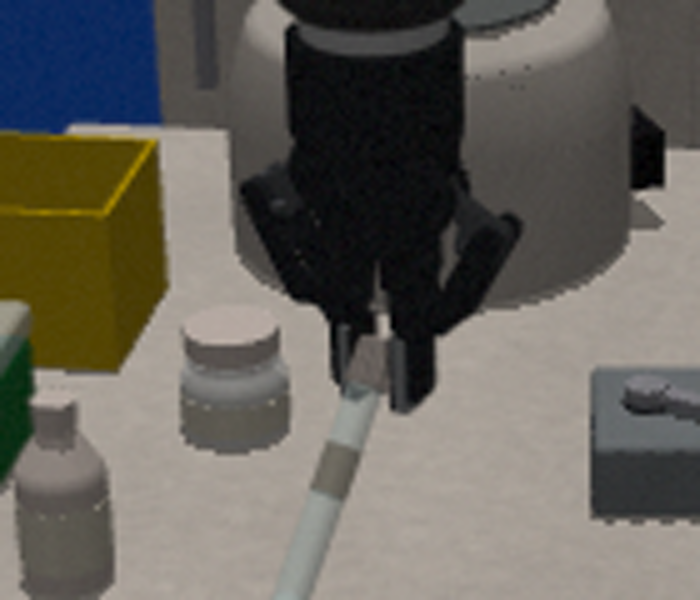

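Request:
{"name": "jog_arm", "arguments": {"plan": [[[-0.78, -2, 0], 0], [[-0.78, -2, 0], 0], [[-0.78, -2, 0], 0], [[-0.78, -2, 0], 0], [[0, 0, 0], 0], [[0, 0, 0], 0], [[0, 0, 0], 0]]}}

```text
clock: 15.15
tcp_pos: [0.5442, -0.0766, 0.2458]
orientation: [-2.588, -1.779, 0.001]
contact_force: [-0.5, -0.2, -1.2]
grip_width: 0.0196
```

```bash
python3 - <<'E'
from h import *
s=grab_frame("side")[:,:,::-1];t=grab_frame("top")[:,:,::-1];o=get_obs()
P=o["tcp_pos"]-[0,0,.054];print(o["tcp_pos"],o["contact_force"],o["grip_width"])
n=np.array([.358,.934,0])
for th in(30,45,60):
    a=-np.sin(np.radians(th))*n+[0,0,np.cos(np.radians(th))]
    f=P-.123*a;print(th,f.round(3),proj("side",f),proj("top",f))
print("P px",proj("side",P),proj("top",P))
cr=lambda im,x,y:cv2.resize(im[y:y+100,x:x+100],(400,400),interpolation=cv2.INTER_CUBIC)
cv2.imwrite("pics/s_end.png",s);cv2.imwrite("pics/t_end.png",t)
u=proj("side",P-[0,0,.04]+.04*n)[0];v=proj("top",P+.05*n)[0]
x,y,X,Y=[int(q)-50 for q in(*u,*v)];print("origins",x,y,X,Y)
cv2.imwrite("pics/end.png",np.hstack([cr(s,x,y),cr(t,X,Y)]))
E
```

```text
[ 0.54436643 -0.0766625   0.24612574] [-0.4419547  -0.14427148  0.58910415] 0.018869938704382916
30 [ 0.566 -0.019  0.086] [[313.67143671 260.62729731]] [[297.7689352 223.1569091]]
45 [0.576 0.005 0.105] [[307.76172684 258.12244495]] [[287.38999552 218.89822775]]
60 [0.583 0.023 0.131] [[302.89952609 252.05646921]] [[278.92492515 215.16637985]]
P px [[326.05301034 209.38560472]] [[322.05505019 229.13671081]]
origins 267 181 250 171
```

View pics/end.png

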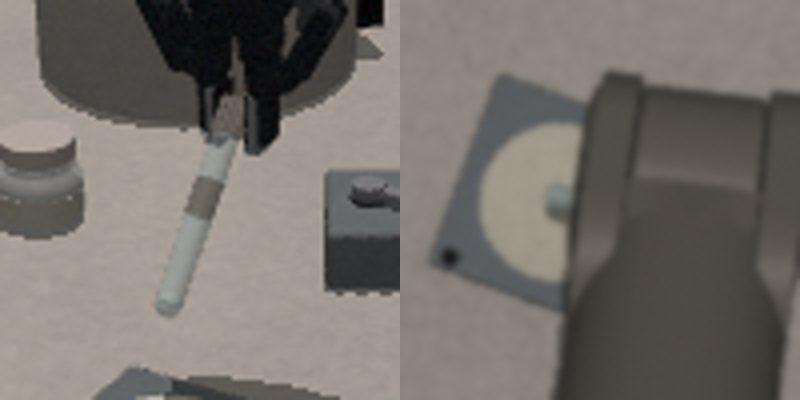

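Side shows the foot tip at about (308,258), against (307.8,258.1) predicted for 45°. Top shows the foot at about (286.5,221), over the window. Final numeric checks, then hand in.

```bash
python3 - <<'E'
from h import *
print("foot",tri((308.3,258.5),(286.5,220.5)))
a=cv2.imread("pics/side0.png");b=cv2.imread("pics/s_end.png")
for nm,(x0,y0,x1,y1) in dict(vials=(362,262,392,315),shortB=(314,305,330,322),shortA=(286,338,308,360),lever=(348,215,392,250),pots=(190,305,230,360),bottle=(230,225,256,270)).items():
    p,q=[i[y0:y1,x0:x1] for i in(a,b)]
    print(nm,"mean abs diff",np.abs(p.astype(int)-q).mean().round(1))
hand_in(); o=get_obs(); print(o["clock"],o["grip_width"])
E
```

```text
foot (array([0.5727471 , 0.00687184, 0.10558366]), np.float64(0.002121644321506877))
vials mean abs diff 23.7
shortB mean abs diff 10.0
shortA mean abs diff 7.9
lever mean abs diff 5.5
pots mean abs diff 6.1
bottle mean abs diff 6.2
the job is handed in; nothing more can be done
the job is handed in; nothing more can be done
```

The job is handed in at about 15 s on the robot's clock: the lever was swung and released, and the long tube is held at about 45° over the viewing window.

- **Lever:** I pushed the grey counter's lever with closed fingers to its stop. The force rose from 5 to about 19 N with almost no further motion. I then lifted straight off, and the tab was back at its rest position, (391.6, 281.0) px against (391.6, 280.7) before.
- **Tube:** I drew the long tube from the rack by its cap. The interface could not tilt the tool, so I pivoted the tube in the grip against the side of the viewing plate, with contact forces of about 1.5 N.
- **Final check:** By two-view triangulation the foot is at (0.573, 0.007, 0.106) m. That is about 4 mm from the window's centre and 88 mm above it. The image position matches the 45° prediction within about 1 px in the side view and 2 px in the top view, cap end up. The grip was steady at 19 mm.
- **Other items:** Before/after image differences were small (5–10 grey levels) for the patches over the short tubes, the counter's lever, the red pot and the wash bottle.
    - **Vials:** They differed by 24, which did not match. I put this down to the arm's shadow: the vials stood in place in the earlier crops and the arm did not go near them, but I did not look at them again.
    - **Not checked:** I did not measure the white pot or the marker at the end.

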